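# Release the spent roll's spring spindle from its holder

## Task

The paper on the countertop roll holder has run out: release the spindle for changing. Press down the tab at the back of the clear hood so that the hood's front tips all the way up and stays there; then take the forked key from its stand, lean it in under the raised hood, straddle the spindle's spring rod between the collar and the arm, and use the fork to push the collar inwards until that end comes out of its arm and goes down onto the base, leaving the plain end hanging in its own arm. Put the key back upright in its stand, pushed down until its guard rests on top, and leave the mug, bottle and new roll alone.

Things in the scene. Friction and masses are not known exactly. Their poses are not given: they have to be found in the camera images.
- holder: Fixed roll holder. Origin under the base's middle; z up; x from its open front (facing the robot's right, where the key goes in) to its back; y along the spindle, spring end at -y (far from the robot). Dark base 155 (x -70 to 85) x 262 mm, top 25 mm high. At x 55 mm two steel posts, 12 mm thick (y 107 to 119 either side), 139 mm high, each with an arm to the front. Spindle axis at x 0, 80 mm high.
- spring_arm_hole (a point): Middle of the hole in the spring end's arm, at (0, -113, 80) mm in the holder frame; fixed. Each arm is a flat bar 6 mm thick (y 110 to 116 mm either side), x -16 to 56 mm, 70 to 96 mm high, open below and in front. The rod clears the arm's lower edge once its axis is more than 14 mm lower than at the start.
- holder_socket (a point): Middle of the hole in the plain end's arm, at (0, 113, 80) mm in the holder frame; fixed. It has play enough for the spindle to swing down at its other end.
- hood_pivot (a point): Middle of the hood's pivot rod (along y), at (55, 0, 135) mm in the holder frame; fixed.
- hood (a joint): Clear hood, 250 mm wide, over the spindle; level top 143 mm high, front edge at holder x -52 mm, 102 mm high. 0 = closed; grows as the tab goes down and the front tips up; 0.90 rad = fully up (stop). Stays where left; takes 5 to 9 N on the tab. Fully up it still overhangs: front edge at x -37 mm, 197 mm high, so the key must go in from the front, its handle leaning to -x by 30 to 45 degrees.
- hood_tab (a point): Grey press tab of the hood behind the pivot, a plate 56 (x) x 90 (y) x 5 mm, rigid with the hood and turning with it. (Its solid is named hood_c5.) Origin at the middle of its top face: hood closed, 32 mm behind the pivot rod and 8.5 mm above it.
- plunger (a joint): Spring rod of the spindle, 8 mm thick steel. 0 = fully out; grows as the collar is pushed inwards (holder +y); stop at 0.012 m. The spring pushes back with 2.5 N at 0, 4.3 N at 12 mm. The tip reaches 7 mm past the arm's inner face, so pushed in more than 7 mm it is out of the hole; 9 to 11 mm is comfortable.
- collar: Steel collar fixed on the spring rod, 24 mm diameter, 5 mm thick; origin at its middle. Starts at holder y -87.5 mm: 20 mm of bare rod, for the fork, between its outer face and the arm. Friction at the fork can hold the freed end up: while compressed, press it some 25 mm down with the fork, then move the fork back towards the arm; the rod springs out under the arm and the end falls.
- spindle_spring_end (a point): Point on the spindle's axis at the core's end cap, spring end, 72 mm from the spindle's middle. 80 mm above the worktop at the start, about 45 mm when this end lies on the base. The spindle carries an empty cardboard core, 40 mm diameter, 140 mm long; 0.3 kg. Its y axis points along the spindle to the plain end.
- spindle_plain_end (a point): Point on the spindle's axis at its plain end, where the 8 mm pin sits in the arm's hole (113 mm from the spindle's middle).
- stand_top (a point): Middle of the top face of the key's stand, a fixed wooden block 82 (x) x 56 (y) x 90 mm high with an upright slot 38 (x) x 20 mm (y) all the way down. The key hangs in it by its guard.
- key_handle (a point): Centre of the key's black handle, 26 (x) x 16 (y) x 62 mm (z); grip across y. z runs along the key from fork to handle, x across the prongs. Key 152 mm long, 0.09 kg: guard 50 x 32 x 5 mm, underside 36 mm below this point; then a shaft 12 x 8 mm and the fork; prong tips 121 mm below. In the stand this point is 36 mm above stand_top, the key's x along the slot's length.
- fork: Steel fork head of the key, rigid with it, same axes: two prongs 6 mm wide, 18 mm long, 8 mm thick (y), 14 mm gap between. Origin in the middle of the gap, 109 mm below key_handle, 12 mm above the prong tips, 6 mm below the gap's closed end.
- mug: White mug, 80 mm diameter, 95 mm high; leave alone. Origin under its middle.
- soap: Washing-up bottle, 64 mm diameter, 190 mm high; leave alone. Origin under its middle.
- new_roll: New paper roll standing on end, 100 mm diameter, 140 mm high; leave alone. Origin under its middle.
There are look-alikes about, which are no part of the job. Of the things that look like the part that bears key_handle, the larger one is meant.

How it is judged:
On the way, in this order (a step that is already met when the one before it is completed fails the run):
1. the hood is tipped up by pressing its back tab (value of joint hood above 0.78 rad and contact force between anything else and hood_c5 above 0.5 N), for 0.1 s.
2. the collar is pushed in by the fork (value of joint plunger above 0.005 m and contact force between fork and collar above 0.5 N), for 0.1 s.
At the end, for the whole second after the job is handed in: Hood still up (over 0.70 rad); spindle's spring end down on the base (site 36-56 mm high), spring rod out again (under 4 mm), plain end within 10 mm of its hole; key upright in the stand (0.1 rad), guard on its top (handle 32-40 mm above, within 12 mm of the middle); all at rest (value of joint hood above 0.7 rad and z of spindle_spring_end in the frame of holder between 0.036 and 0.056 m and value of joint plunger below 0.004 m and distance between spindle_plain_end and holder_socket below 0.01 m and z of key_handle in the frame of stand_top between 0.032 and 0.04 m and horizontal distance between key_handle and stand_top below 0.012 m and angle between key_handle's own z axis and vertical below 0.1 rad and linear speed of each of fork, collar below 0.02 m/s); the robot touches nothing.
It fails at once if the mug is moved more than 25 mm or tipped (distance of mug from where it was at the start of the episode above 0.025 m or angle between mug's own z axis and vertical above 0.4 rad).
It fails at once if the bottle is moved more than 25 mm or tipped (distance of soap from where it was at the start of the episode above 0.025 m or angle between soap's own z axis and vertical above 0.4 rad).
It fails at once if the new roll is moved more than 25 mm or tipped (distance of new_roll from where it was at the start of the episode above 0.025 m or angle between new_roll's own z axis and vertical above 0.4 rad).
It also fails if it takes over 58 s, if anything falls off the work surface, if the arm or the gripper's body presses on something with over 40 N, if the wrist force passes 120 N, or if a joint passes its speed limit or range.

## Robot

A 6-joint arm with a two-finger parallel gripper is mounted at the origin on the work surface. World frame = base frame: x ahead of the robot, y to its left, z up, the work surface at z = 0. Lengths are in m, angles in rad, forces in N, time in s.
With the tool pointing down it reaches from about 0.425 to 0.95 m from the base axis. Payload 3.5 kg.
Tool frame: the origin (TCP) lies at the very end of the fingers, on their centre line; the grasp point (between the pads) lies 19 mm behind it; z points along the fingers, y is the direction in which the jaws open and shut (so a half turn about z gives the same grasp; the last joint's range is limited). The gripper opens to 85 mm and grips with 20 to 120 N. Pads are 22 mm wide; open, the fingers measure 114 mm over their backs; the gripper's body (76 mm by 85 mm) begins 54 mm behind the grasp point. The pads swing forward as they close: fully open they stand 13 mm farther back than shut.
Start: joints at [-1.269, 0.286, 1.577, -0, 1.279, -0.15], TCP at [0.295, -0.607, 0.231] pointing down, gripper open.
Joint ranges: [-2.77, 2.77], [-0.9, 2.22], [0.21, 2.48], [-1.53, 4.67], [0.24, 2.81], [-2.84, 2.84]. Speed limits (rad/s): [2.79, 2.79, 3.14, 3.14, 3.14, 3.14].

## Interface

Orientations are given as a unit quaternion [w, x, y, z].
In Python, from rig import env gives the robot as it stands.
- The arm moves only by the shell command python3 -m creep 'ROWS' [FORCE]. ROWS is JSON, a list that holds one entry, the list of rows, each a list of 7 numbers: the turn, a rotation vector about the tool's x, y, z in units of 5 degrees (1.0 is 5 degrees), then the shift along the tool's x, y, z in m, then the opening, from -1 (shut) to 1 (fully open), so that 0 is half open. In form: [[[rx, ry, rz, x, y, z, gripper], ...]]. A call has exactly 8 rows; each row is the pose to reach, as a shift and turn from the pose commanded when the call began, along the tool's axes at that moment; what a row does not reach only later rows make up. A row lasts 1/10 s, in which the tool goes at most 50 mm and 8.59 degrees, less where a joint would pass 70% of its speed; a pose out of reach is approached as far as the arm can. A call with a gripper value outside its range is refused whole. The fingers move at their own pace and stop on an object; FORCE is the grip in N (left out, the last holds). Time passes only in rows, so rows that repeat a pose let the fingers close, or fill a call up. It gives the time, the measured TCP pose, the force and the opening at its end, in the units of the state.
- env.read_state(): the state, without advancing time (a new reading comes with each control period).
- env.get_image(name): name is "side" or "top"; returns the picture (480x640x3 uint8, red, green, blue); there is no depth.
- env.calibration(name): a dict with "fx", "fy", "cx", "cy" (pixels), "extrinsics" (4x4, takes a point from camera to world coordinates). Camera axes: x right, y down, z forward; pixel columns grow to the right and rows downward; lengths in m; the calibration is good to about 2 mm. A picture is of the moment at which its call begins. calibration takes no time and is no camera call.
- env.close_job(): hands the job in, once; it reports no verdict.
Trained networks look in the newest picture that a camera, given by its name, has taken for a name from the list of things; names that differ only in an ending like _2 or _b are one class to them, and where a whole thing is asked for, a point or a joint stands for the part that bears it (a point fixed in the world has none). Each returns a list of dicts, best first, with "p" (0 to 1); they miss things now and then, are a little off and sometimes report something else, mostly with a low value. They report only what shows in the picture. A call takes as long as a camera call. They do not tell look-alikes from the thing itself.
- env.boxes_of(camera, name): "centre" ([column, row] in pixels, amid what is visible of it).
The state is a dict: "t": time; "qpos": joint angles; "joint_vel": joint speeds; "effort": joint torques, N m; "eef_pos": TCP position; "ee_rot": TCP orientation; "force": force on the tool from outside, world axes, zero at the start; "wrist_torque": the same for the moment, N m; "opening": finger opening in m.
Only numpy, scipy, OpenCV 4.12 (cv2) and the standard library are available. Lean on these libraries where they do the work, as an engineer would, in place of code of your own. Each camera call takes 0.05 s, during which the arm holds its last target.

## Working session

There is one attempt and no reset: what is moved stays moved. The work goes in short steps, Python scripts to look and compute and a shell command to move; the robot and the scene stay as the last step left them, time stands still between calls to the robot, and variables do not carry over. Pictures are saved under pics/ and viewed, and the job is handed in when it is done.

```bash
ls -la; mkdir -p pics; python3 - <<'E'
from rig import env
import cv2
for n in ("side","top"):
    im=env.get_image(n); cv2.imwrite(f"pics/{n}0.png",im[:,:,::-1])
    c=env.calibration(n); print(n,c)
    for o in ["holder","collar","hood_tab","key_handle","fork","mug","soap","new_roll","hood","stand_top","spindle_spring_end"]:
        try:
            print(o,[( [round(v) for v in d["centre"]],round(d["p"],2)) for d in env.boxes_of(n,o)])
        except Exception as e: print(o,e)
print(env.read_state())
E
```

```text
total 12
drwxr-xr-x  3 agent agent 4096 Dec  7 02:49 .
drwxr-xr-x 23 root  root  4096 Dec  7 02:49 ..
drwxr-xr-x  2 agent agent 4096 Dec  7 02:49 pics
side {'fx': 443.44044947262176, 'fy': 443.44044947262176, 'cx': 318.97883589670187, 'cy': 249.6364222706826, 'extrinsics': array([[ 0.99974223,  0.01626695,  0.01583842,  0.48942275],
       [-0.0054162 , -0.50658739,  0.86217161, -0.95819297],
       [ 0.02204845, -0.86203515, -0.5063687 ,  0.67350952],
       [ 0.        ,  0.        ,  0.        ,  1.        ]])}
holder [([336, 259], 0.59)]
collar [([336, 259], 0.74)]
hood_tab [([334, 240], 0.83)]
key_handle [([282, 344], 0.74), ([234, 379], 0.69), ([281, 372], 0.65), ([399, 350], 0.6)]
fork [([238, 402], 0.4)]
mug [([293, 208], 0.74)]
soap [([397, 349], 0.6), ([334, 262], 0.3)]
new_roll [([365, 201], 0.77)]
hood [([335, 242], 0.61)]
stand_top [([280, 371], 0.89)]
spindle_spring_end [([333, 262], 0.68), ([336, 256], 0.57)]
top {'fx': 537.417864687747, 'fy': 537.417864687747, 'cx': 326.5629195707982, 'cy': 232.47355832919285, 'extrinsics': array([[ 0.01322495, -0.99588825,  0.0896197
[... 482 characters left out ...]
 0.46)]
spindle_spring_end []
{'t': 1.2, 'qpos': array([-1.26900779e+00,  2.86323418e-01,  1.57671434e+00,  9.67263047e-07,
        1.27856225e+00, -1.49986287e-01]), 'joint_vel': array([-0.00060414, -0.00072302,  0.0002629 , -0.00118599, -0.00073894,
        0.00086229]), 'effort': array([ 9.48945708e-04, -4.05961382e+01, -2.92936707e+01, -1.26189511e-04,
        5.90149011e-04,  3.35597214e-06]), 'eef_pos': array([ 0.29471187, -0.60725206,  0.23130146]), 'ee_rot': array([-3.69895056e-06,  9.74595767e-01,  2.23971182e-01,  1.83168661e-07]), 'force': array([ 0.02193643, -0.10236488, -0.77887246]), 'wrist_torque': array([ 0.00189459, -0.04365578, -0.00737429]), 'opening': 0.08499981465574129}
```

View pics/side0.png

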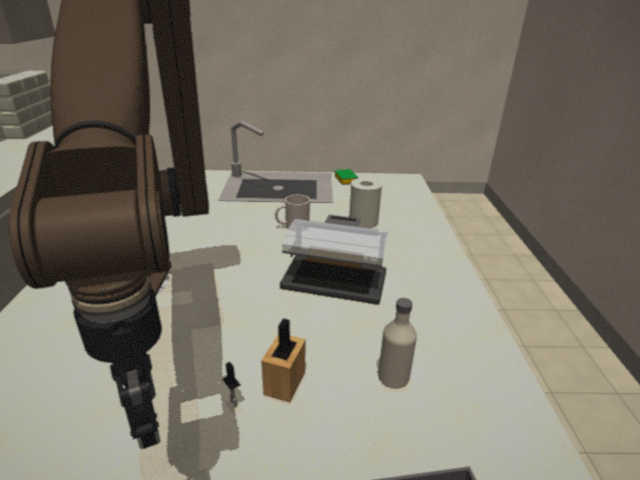

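View pics/top0.png

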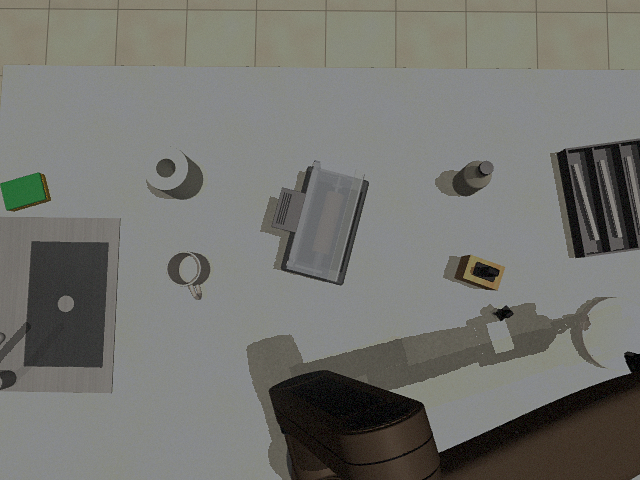

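```bash
python3 - <<'E'
import cv2
t=cv2.imread("pics/top0.png"); 
cv2.imwrite("pics/c1.png",cv2.convertScaleAbs(cv2.resize(t[150:295,255:385],None,fx=5,fy=4.1,interpolation=cv2.INTER_CUBIC) if 0 else cv2.resize(t[150:295,255:385],None,fx=4,fy=4,interpolation=cv2.INTER_CUBIC),alpha=1.6))
cv2.imwrite("pics/c2.png",cv2.convertScaleAbs(cv2.resize(t[240:330,440:530],None,fx=6,fy=6,interpolation=cv2.INTER_CUBIC),alpha=1.6))
s=cv2.imread("pics/side0.png"); 
cv2.imwrite("pics/c3.png",cv2.resize(s[200:310,270:400],None,fx=5,fy=5,interpolation=cv2.INTER_CUBIC))
cv2.imwrite("pics/c4.png",cv2.resize(s[310:410,220:320],None,fx=6,fy=6,interpolation=cv2.INTER_CUBIC))
E
```

```text
(no output)
```

View pics/c1.png

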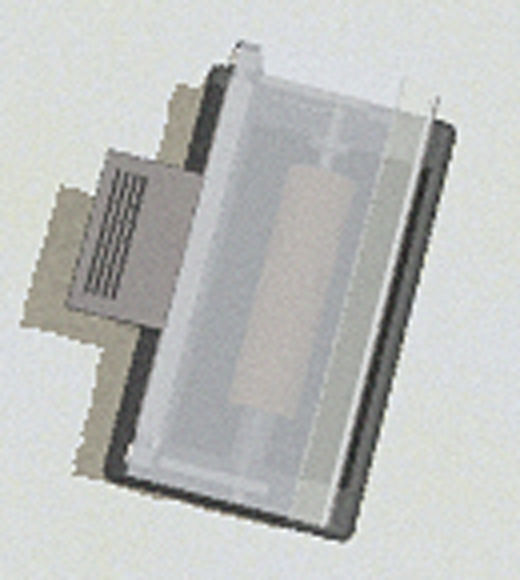

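View pics/c2.png

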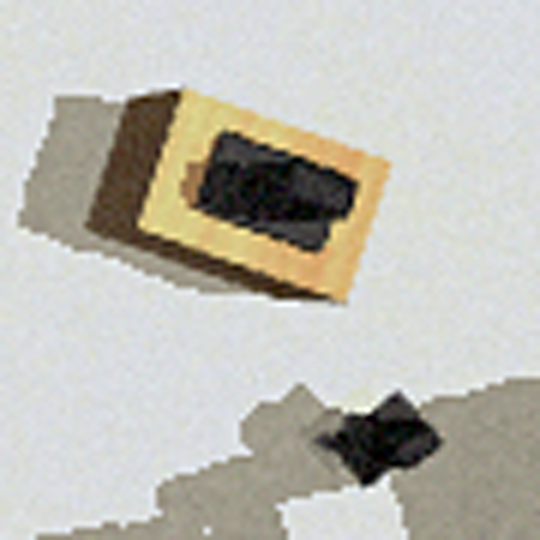

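View pics/c3.png

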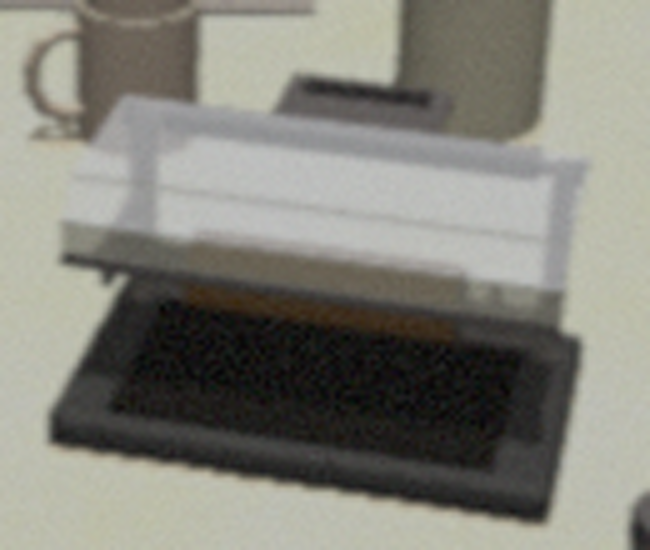

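View pics/c4.png

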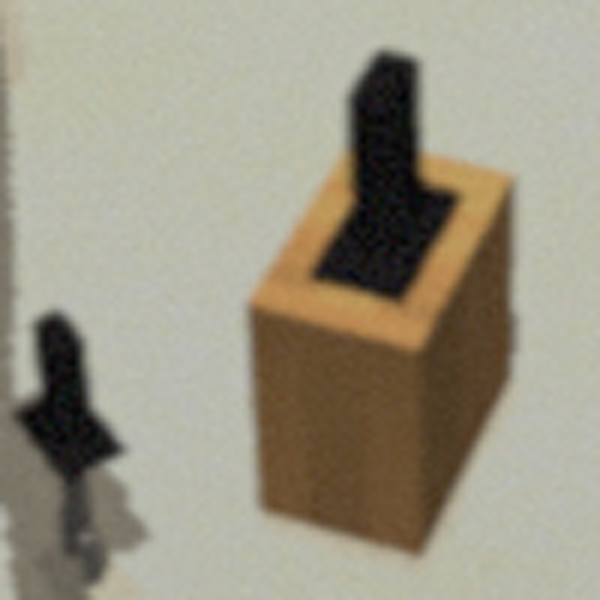

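```bash
cat > h.py <<'E'
import numpy as np
from scipy.spatial.transform import Rotation as R
from scipy.optimize import least_squares
from rig import env
C={n:env.calibration(n) for n in("side","top")}
def proj(n,P):
    c=C[n];T=np.linalg.inv(c["extrinsics"]);p=np.atleast_2d(P)@T[:3,:3].T+T[:3,3]
    return np.c_[c["fx"]*p[:,0]/p[:,2]+c["cx"],c["fy"]*p[:,1]/p[:,2]+c["cy"]]
def pose(x,P):
    c,s=np.cos(x[2]),np.sin(x[2]);P=np.array(P,float)
    return np.c_[x[0]+c*P[:,0]-s*P[:,1],x[1]+s*P[:,0]+c*P[:,1],P[:,2]]
def crop(uv,s,off): return (np.array(uv,float)+.5)/s-.5+np.array(off)
# obs: list of (cam, pts3 mm, px)
def fit(obs,x0):
    f=lambda x:np.concatenate([(proj(n,pose(x,np.array(P)/1e3))-q).ravel() for n,P,q in obs])
    r=least_squares(f,x0,loss="soft_l1",f_scale=1.0)
    return r.x,[np.round(proj(n,pose(r.x,np.array(P)/1e3))-q,1).tolist() for n,P,q in obs]
E
python3 - <<'E'
from h import *
T=[((115,-45,143.5),(107,150)),((115,45,143.5),(68,307)),((-70,-131,25),(457,125)),((-70,131,25),(352,540)),((85,131,25),(105,477)),((85,-131,25),(210,65))]
S=[((-70,131,25),(55,415)),((-70,-131,25),(548,480)),((-70,-131,0),(545,520)),((-70,131,0),(52,440)),((85,-131,25),(580,340)),((115,45,143.5),(295,75)),((115,-45,143.5),(455,95))]
o=[("top",[a for a,_ in T],crop([b for _,b in T],4,(255,150))),("side",[a for a,_ in S],crop([b for _,b in S],5,(270,200)))]
x,r=fit(o,[.5,0,1.4]);print("holder",x,np.degrees(x[2]),r)
for k in(0,1): print(fit([o[k]],[.5,0,1.4])[0])
T=[((41,28,90),(185,88)),((-41,28,90),(390,160)),((-41,-28,90),(347,302)),((41,-28,90),(138,232))]
T=[((-x,-y,z),b) for (x,y,z),b in T]
# long axis: x' along image right-down = world -y ; flip so that x axis -> +y world
T=[((41,-28,90),(185,88)),((-41,-28,90),(390,160)),((-41,28,90),(347,302)),((41,28,90),(138,232))]
S=[((41,-28,90),(515,178)),((-41,-28,90),(420,350)),((-41,28,90),(250,303)),((41,28,90),(345,152)),((-41,28,0),(262,510)),((-41,-28,0),(418,553))]
o=[("top",[a for a,_ in T],crop([b for _,b in T],6,(440,240))),("side",[a for a,_ in S],crop([b for _,b in S],6,(220,310)))]
x,r=fit(o,[.4,-.3,1.4]);print("stand",x,np.degrees(x[2]),r)
for k in(0,1): print(fit([o[k]],[.4,-.3,1.4])[0])
E
```

```text
holder [0.54765404 0.0171534  1.33412172] 76.43954410380856 [[[0.2, -0.3], [-0.5, 0.0], [0.4, -1.0], [0.1, 0.8], [-1.2, 0.4], [0.1, -1.5]], [[-2.6, -0.8], [1.0, 2.1], [0.7, 2.2], [-1.7, 2.2], [1.0, -2.7], [-0.9, -0.9], [-0.4, -0.9]]]
[0.54736613 0.0168104  1.33643182]
[0.54856535 0.02201464 1.32617136]
stand [ 0.43887653 -0.33582319  1.25211769] 71.74105892344302 [[[-0.5, 0.0], [0.1, -0.2], [-0.2, -0.2], [-0.3, -0.5]], [[-0.7, -0.6], [-0.2, 0.3], [-0.7, 0.6], [0.8, -2.7], [-0.6, 0.6], [0.7, 1.1]]]
[ 0.43840097 -0.33636246  1.25237914]
[ 0.43922266 -0.33515248  1.24913526]
```

```bash
cat >> h.py <<'E'
HX=np.array([0.5475,0.0172,np.radians(76.5)]); SX=np.array([0.4387,-0.3360,np.radians(71.7)])
def H(p): return pose(HX,np.array([p])/1e3)[0]
def S(p): return pose(SX,np.array([p])/1e3)[0]
def rot(yawdeg,lean=0):
    a=np.radians(yawdeg);c,s=np.cos(a),np.sin(a)
    M=np.array([[c,s,0],[s,-c,0],[0,0,-1.]])
    return R.from_matrix(M)*R.from_rotvec([0,np.radians(lean),0])
def cur(st=None):
    st=st or env.read_state();q=st["ee_rot"]
    return st["eef_pos"],R.from_quat([q[1],q[2],q[3],q[0]])
def go(p,r,frm=None):
    p0,r0=frm or cur()
    d=r0.inv().apply(np.array(p)-p0);w=(r0.inv()*r).as_rotvec()
    print("turn",np.round(np.degrees(w)/5,3),"shift",np.round(d,4),"world",np.round(p,4))
E
python3 - <<'E'
from h import *
go(H((100,0,190)),rot(76.5))
# objects ground-ish
for nm,uv,z in(("mug",(187,271),.09),("soap",(469,181),.1),("roll",(176,175),.1),("key2",(498,310),.05)):
    c=C["top"];d=c["extrinsics"][:3,:3]@[(uv[0]-c["cx"])/c["fx"],(uv[1]-c["cy"])/c["fy"],1];o=c["extrinsics"][:3,3]
    print(nm,o+d*(z-o[2])/d[2])
E
```

```text
turn [ -0.     -0.    -10.123] shift [ 0.5635 -0.5287  0.0413] world [0.5708 0.1144 0.19  ]
mug [0.43222942 0.33449061 0.09      ]
soap [ 0.64416729 -0.30292251  0.1       ]
roll [0.65074887 0.36503219 0.1       ]
key2 [ 0.35228024 -0.37923922  0.05      ]
```

```bash
python3 -m creep '[[[0,0,-0.6,0.035,-0.033,0,-1],[0,0,-1.2,0.07,-0.066,0,-1],[0,0,-1.9,0.105,-0.099,0,-1],[0,0,-2.5,0.14,-0.132,0,-1],[0,0,-3.2,0.175,-0.165,0,-1],[0,0,-3.8,0.21,-0.198,0,-1],[0,0,-4.4,0.246,-0.231,0,-1],[0,0,-5,0.282,-0.264,0,-1]]]' 60
python3 - <<'E'
from h import *
go(H((100,0,190)),rot(76.5));go(H((100,0,160)),rot(76.5))
E
```

```text
t: 2.0
eef_pos: [0.4335, -0.2448, 0.2317]
ee_rot: [0.0, 0.903, 0.43, 0.0]
force: [1.3, -0.2, 0.5]
opening: -0.0001
turn [ 1.200e-02  2.000e-03 -5.103e+00] shift [ 0.3656 -0.1195  0.0416] world [0.5708 0.1144 0.19  ]
turn [ 1.200e-02  2.000e-03 -5.103e+00] shift [ 0.3656 -0.1196  0.0716] world [0.5708 0.1144 0.16  ]
```

```bash
python3 -m creep '[[[0,0,-0.7,0.046,-0.015,0,-1],[0,0,-1.4,0.092,-0.03,0,-1],[0,0,-2.1,0.138,-0.045,0,-1],[0,0,-2.8,0.184,-0.06,0.005,-1],[0,0,-3.5,0.23,-0.075,0.01,-1],[0,0,-4.2,0.276,-0.09,0.02,-1],[0,0,-4.8,0.322,-0.105,0.03,-1],[0,0,-5.1,0.366,-0.12,0.042,-1]]]'
python3 - <<'E'
from h import *
im=env.get_image("top");cv=__import__("cv2");cv.imwrite("pics/t1.png",cv.resize(im[100:340,180:460,::-1],None,fx=2.5,fy=2.5))
go(H((100,0,150)),rot(76.5));print(env.read_state()["qpos"])
E
```

```text
t: 2.8
eef_pos: [0.5717, 0.1153, 0.1897]
ee_rot: [0.001, 0.785, 0.619, 0.001]
force: [0.7, -0.0, 1.0]
opening: 0.0
turn [-0.02  -0.05   0.042] shift [-0.0065  0.0007  0.0369] world [0.5708 0.1144 0.15  ]
[0.03256141 0.12873681 1.84497918 0.00507066 1.16839633 0.26255599]
```

View pics/t1.png

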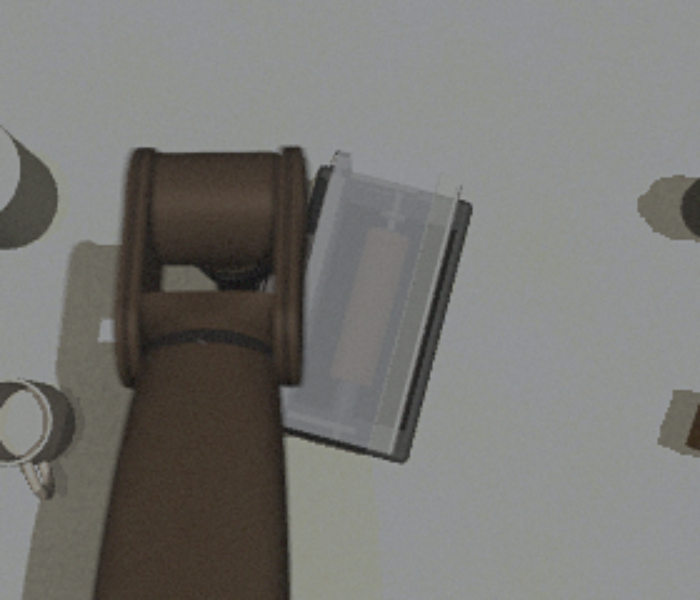

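```bash
python3 -m creep '[[[0,0,0,0,0,0.02,-1],[0,0,0,0,0,0.038,-1],[0,0,0,0,0,0.045,-1],[0,0,0,0,0,0.052,-1],[0,0,0,0,0,0.059,-1],[0,0,0,0,0,0.066,-1],[0,0,0,0,0,0.073,-1],[0,0,0,0,0,0.078,-1]]]'
python3 - <<'E'
from h import *
go(H((100,0,106)),rot(76.5));print(env.read_state()["force"])
E
```

```text
t: 3.65
eef_pos: [0.5727, 0.1128, 0.1138]
ee_rot: [0.001, 0.786, 0.618, 0.002]
force: [-0.6, 1.2, 4.8]
opening: 0.0001
turn [ 0.051 -0.014 -0.029] shift [ 0.0011 -0.0023  0.0078] world [0.5708 0.1144 0.106 ]
[-0.56026839  1.24997337  4.83999595]
```

```bash
python3 -m creep '[[[0,0,0,0,0,0.003,-1],[0,0,0,0,0,0.005,-1],[0,0,0,0,0,0.006,-1],[0,0,0,0,0,0.007,-1],[0,0,0,0,0,0.008,-1],[0,0,0,0,0,0.009,-1],[0,0,0,0,0,0.010,-1],[0,0,0,0,0,0.011,-1]]]'
python3 - <<'E'
from h import *
im=env.get_image("side");cv=__import__("cv2");cv.imwrite("pics/s2.png",cv.resize(im[180:310,250:430,::-1],None,fx=4,fy=4))
E
```

```text
t: 4.45
eef_pos: [0.5726, 0.1142, 0.1032]
ee_rot: [0.0, 0.786, 0.618, 0.002]
force: [-0.6, 4.6, 13.7]
opening: -0.0
```

View pics/s2.png

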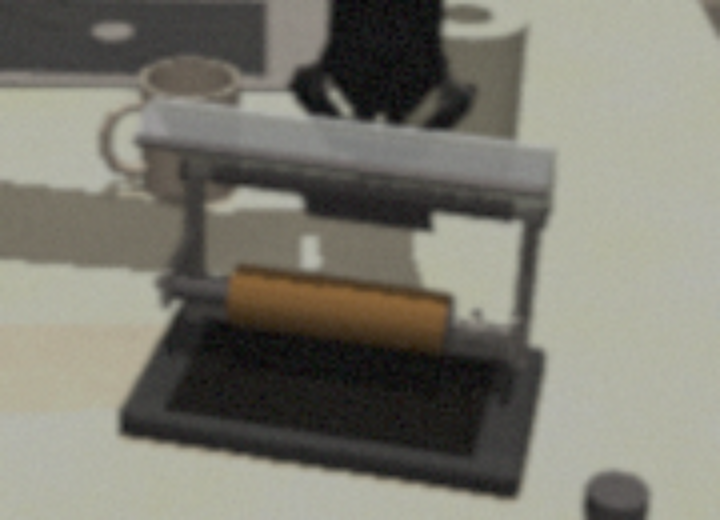

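```bash
python3 -m creep '[[[0,0,0,0,0,-0.045,-1],[0,0,0,0,0,-0.09,-1],[0,0,0,0,0,-0.135,-1],[0,0,0.2,-0.035,-0.002,-0.160,-1],[0,0,0.4,-0.083,-0.005,-0.165,0],[0,0,0.6,-0.132,-0.007,-0.165,1],[0,0,0.8,-0.181,-0.010,-0.165,1],[0,0,0.96,-0.230,-0.012,-0.165,1]]]'
python3 - <<'E'
from h import *
im=env.get_image("side");cv=__import__("cv2");cv.imwrite("pics/s3.png",cv.resize(im[180:310,250:430,::-1],None,fx=4,fy=4))
go(S((0,0,240)),rot(71.7));go(S((0,0,107)),rot(71.7))
E
```

```text
t: 5.3
eef_pos: [0.5032, -0.1089, 0.2638]
ee_rot: [-0.001, 0.811, 0.585, -0.001]
force: [0.5, -0.5, 0.4]
opening: 0.0582
turn [-0.039  0.068 -0.093] shift [-0.2291  0.0113  0.025 ] world [ 0.4387 -0.336   0.24  ]
turn [-0.039  0.068 -0.093] shift [-0.2283  0.0118  0.158 ] world [ 0.4387 -0.336   0.107 ]
```

```bash
python3 -m creep '[[[0,0,0,-0.046,0.002,0,1],[0,0,0,-0.092,0.004,0,1],[0,0,0,-0.138,0.006,0,1],[0,0,0,-0.184,0.009,0.01,1],[0,0,0,-0.229,0.012,0.025,1],[0,0,0,-0.229,0.012,0.05,1],[0,0,0,-0.229,0.012,0.07,1],[0,0,0,-0.229,0.012,0.08,1]]]'
python3 - <<'E'
from h import *
cv=__import__("cv2")
im=env.get_image("side");cv.imwrite("pics/s4.png",cv.resize(im[270:420,200:360,::-1],None,fx=4,fy=4))
im=env.get_image("top");cv.imwrite("pics/t4.png",cv.resize(im[200:350,400:560,::-1],None,fx=4,fy=4))
go(S((0,0,107)),rot(71.7));print(cur()[0])
E
```

```text
t: 6.15
eef_pos: [0.4423, -0.3275, 0.1813]
ee_rot: [-0.004, 0.811, 0.584, -0.001]
force: [0.5, -0.1, -0.0]
opening: 0.0855
turn [-0.062 -0.032 -0.022] shift [-0.0099 -0.0009  0.0754] world [ 0.4387 -0.336   0.107 ]
[ 0.44296531 -0.32725638  0.18238287]
```

View pics/s4.png

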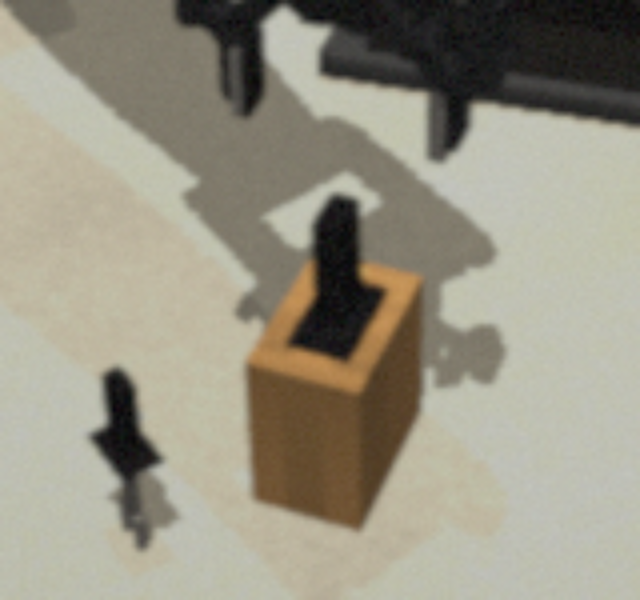

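View pics/s3.png

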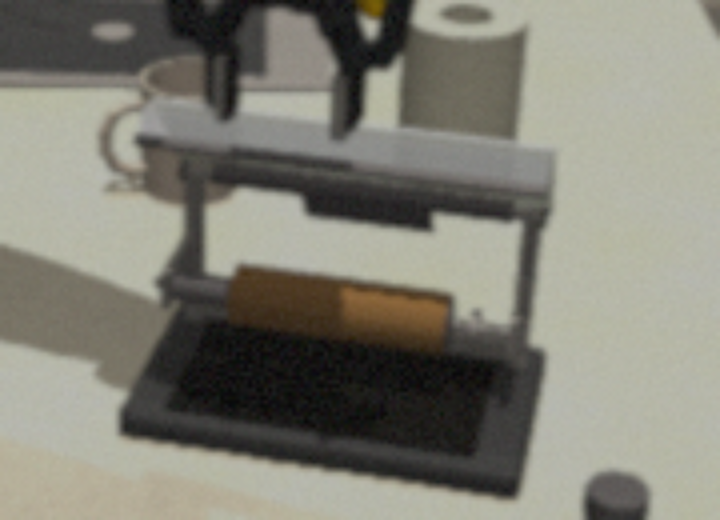

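View pics/t4.png

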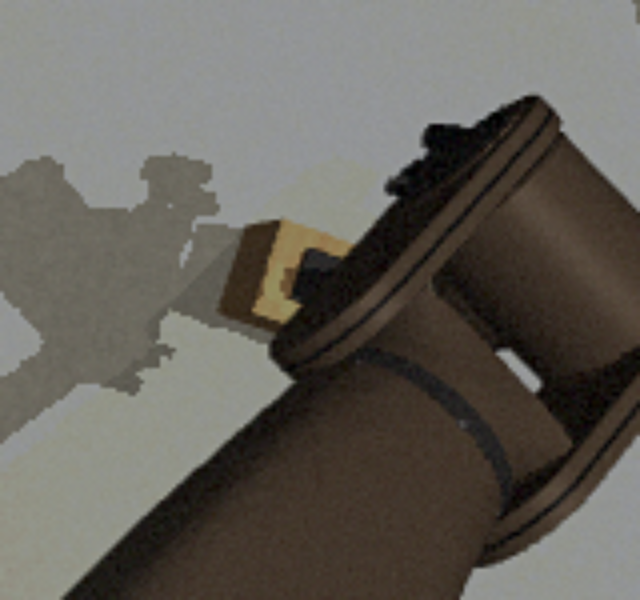

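```bash
python3 -m creep '[[[0,0,0,-0.006,-0.001,0.01,1],[0,0,0,-0.010,-0.001,0.025,1],[0,0,0,-0.010,-0.001,0.04,1],[0,0,0,-0.010,-0.001,0.055,1],[0,0,0,-0.010,-0.001,0.068,1],[0,0,0,-0.010,-0.001,0.073,1],[0,0,0,-0.010,-0.001,0.074,0.4],[0,0,0,-0.010,-0.001,0.074,0]]]' 110
python3 - <<'E'
from h import *
go(S((0,0,107)),rot(71.7));print(cur()[0],env.read_state()["joint_vel"])
E
```

```text
t: 7.05
eef_pos: [0.4403, -0.338, 0.1115]
ee_rot: [0.0, 0.811, 0.585, 0.0]
force: [-0.3, 0.3, 0.4]
opening: 0.059
turn [ 0.003  0.002 -0.022] shift [ 0.0014 -0.0022  0.0045] world [ 0.4387 -0.336   0.107 ]
[ 0.44030288 -0.33802     0.11145292] [-0.00132651 -0.01276923 -0.01068886 -0.0007814   0.00230663 -0.00155252]
```

```bash
python3 -m creep '[[[0,0,0,0.001,-0.002,0.002,-0.3],[0,0,0,0.001,-0.002,0.003,-0.6],[0,0,0,0.001,-0.002,0.003,-1],[0,0,0,0.001,-0.002,0.003,-1],[0,0,0,0.001,-0.002,0.003,-1],[0,0,0,0.001,-0.002,0.003,-1],[0,0,0,0.001,-0.002,0.003,-1],[0,0,0,0.001,-0.002,0.003,-1]]]' 110
python3 - <<'E'
from h import *
print(env.read_state())
E
```

```text
t: 7.85
eef_pos: [0.4387, -0.3365, 0.1088]
ee_rot: [0.0, 0.811, 0.585, 0.0]
force: [-0.2, 1.2, 2.1]
opening: 0.0146
{'t': 7.85, 'qpos': array([-8.37827656e-01,  1.54688631e-01,  1.97270347e+00,  7.25517233e-06,
        1.01357903e+00, -5.16440384e-01]), 'joint_vel': array([6.69093944e-04, 1.14262880e-03, 7.57717039e-05, 4.59661053e-04,
       1.27498790e-04, 1.03680580e-03]), 'effort': array([-2.19724921e-02, -3.01391280e+01, -2.45158911e+01, -1.70374886e-03,
       -1.56017309e-01,  3.24041081e-03]), 'eef_pos': array([ 0.4387085 , -0.33649673,  0.10876872]), 'ee_rot': array([3.08612645e-04, 8.11137047e-01, 5.84856047e-01, 3.66404124e-05]), 'force': array([-0.23219494,  1.15835296,  2.05578032]), 'wrist_torque': array([ 0.1304841 ,  0.07919039, -0.02417037]), 'opening': 0.01457520667975517}
```

```bash
cat >> h.py <<'E'
L=0.0918
def forkgo(p,lean=38,back=0,yaw=76.5,frm=None):
    r=rot(yaw,lean); z=r.as_matrix()[:,2]
    go(H(p)-(L+back)*z,r,frm)
def forkat():
    p,r=cur(); f=p+L*r.as_matrix()[:,2]
    c,s=np.cos(HX[2]),np.sin(HX[2]);d=f-[HX[0],HX[1],0]
    return np.round([1e3*(c*d[0]+s*d[1]),1e3*(-s*d[0]+c*d[1]),1e3*d[2]],1)
E
python3 - <<'E'
from h import *
forkgo((0,-100,80),back=.06); print(forkat())
E
```

```text
turn [ 0.332  7.599 -0.945] shift [ 0.2854  0.0992 -0.0909] world [ 0.6229 -0.097   0.1996]
[-369.4   23.2   17. ]
```

```bash
python3 -m creep '[[[0,0,0,0,0,-0.04,-1],[0,0,0,0,0,-0.08,-1],[0,0,0,0,0,-0.115,-1],[0,0.6,-0.1,0.035,0.012,-0.13,-1],[0.1,1.6,-0.2,0.075,0.026,-0.13,-1],[0.15,2.6,-0.3,0.115,0.04,-0.13,-1],[0.2,3.6,-0.45,0.155,0.054,-0.13,-1],[0.2,4.6,-0.6,0.19,0.066,-0.13,-1]]]'
python3 - <<'E'
from h import *
cv=__import__("cv2")
im=env.get_image("side");cv.imwrite("pics/s5.png",cv.resize(im[150:400,200:460,::-1],None,fx=2.4,fy=2.4))
forkgo((0,-100,80),back=.06); print(forkat(),env.read_state()["qpos"],env.read_state()["opening"])
E
```

```text
t: 8.65
eef_pos: [0.562, -0.1752, 0.2377]
ee_rot: [-0.125, 0.779, 0.594, 0.158]
force: [-0.3, -0.5, -0.7]
opening: 0.0148
turn [ 0.091  2.885 -0.331] shift [0.0663 0.0381 0.069 ] world [ 0.6229 -0.097   0.1996]
[-144.   -60.   152.5] [-0.63126812  0.14147826  1.77572192  0.38555149  1.40008468 -0.46533149] 0.014693249216332593
```

View pics/s5.png

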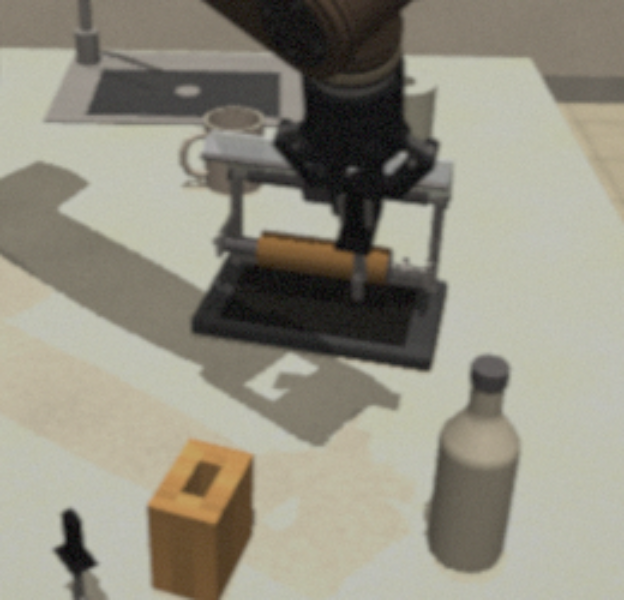

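```bash
python3 -m creep '[[[0,0.6,-0.1,0.013,0.0075,0.012,-1],[0,1.2,-0.15,0.027,0.015,0.026,-1],[0.05,1.8,-0.2,0.04,0.023,0.041,-1],[0.1,2.4,-0.3,0.053,0.0305,0.055,-1],[0.1,2.9,-0.33,0.066,0.038,0.069,-1],[0.1,2.9,-0.33,0.066,0.038,0.069,-1],[0.1,2.9,-0.33,0.066,0.038,0.069,-1],[0.1,2.9,-0.33,0.066,0.038,0.069,-1]]]'
python3 - <<'E'
from h import *
cv=__import__("cv2")
im=env.get_image("side");cv.imwrite("pics/s6r.png",im[:,:,::-1]);cv.imwrite("pics/s6.png",cv.resize(im[170:310,270:430,::-1],None,fx=4.2,fy=4.2,interpolation=2))
im=env.get_image("top");cv.imwrite("pics/t6r.png",im[:,:,::-1]);cv.imwrite("pics/t6.png",cv.resize(im[130:300,250:420,::-1],None,fx=3.5,fy=3.5,interpolation=2))
forkgo((0,-100,80),back=.06); print(forkat(),env.read_state()["qpos"])
E
```

```text
t: 9.5
eef_pos: [0.6206, -0.1029, 0.2009]
ee_rot: [-0.198, 0.744, 0.586, 0.253]
force: [0.7, 0.1, -1.0]
opening: 0.0148
turn [ 0.036  0.109 -0.011] shift [0.004  0.0007 0.0051] world [ 0.6229 -0.097   0.1996]
[-43.9 -99.6 128.4] [-0.56370989  0.27691228  1.74321251  0.62524953  1.39897235 -0.52483713]
```

View pics/s6.png

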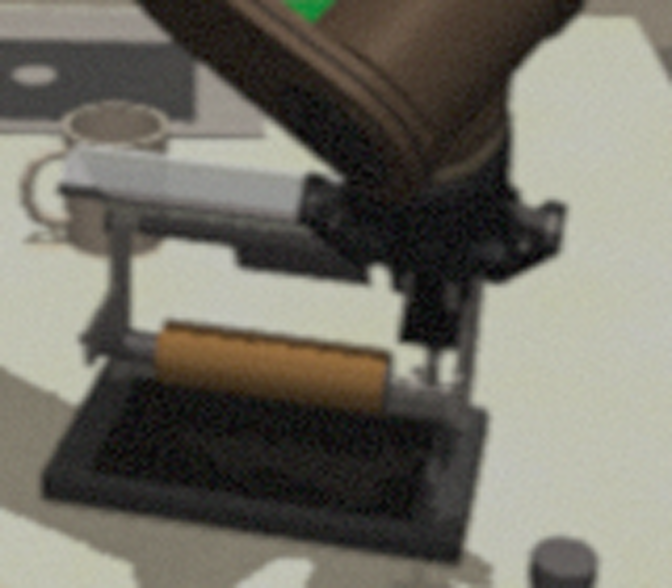

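View pics/t6.png

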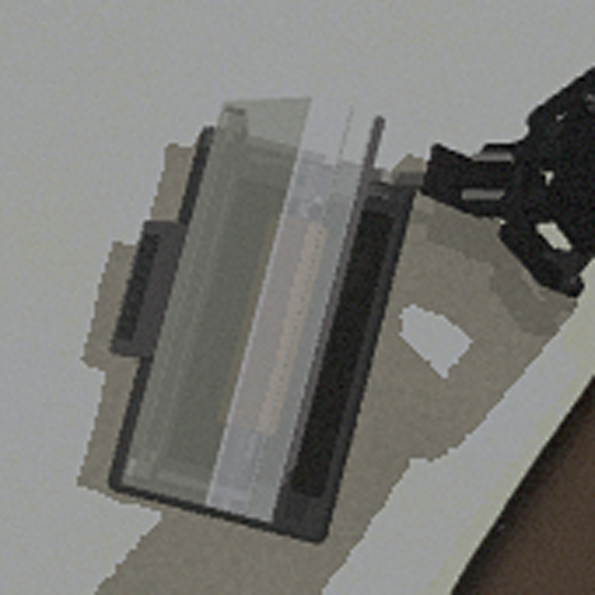

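```bash
cat > ov.py <<'E'
import cv2,sys
from h import *
def overlay(img,cam,off,s,out,roi=None,f=1,mats=None):
    im=cv2.resize(img,None,fx=f,fy=f,interpolation=cv2.INTER_CUBIC)
    def P(p): 
        q=proj(cam,H(p))[0]; return tuple(int(round(v)) for v in (((q-np.array(off)+.5)*s-.5)*f))
    def ln(a,b,col): cv2.line(im,P(a),P(b),col,1)
    for x,z in((12,80),(-12,80),(0,92),(0,68)): pass
    for y,col in((-90,(0,0,255)),(-85,(0,0,255))):
        pts=[P((12*np.cos(t),y,80+12*np.sin(t))) for t in np.linspace(0,6.28,25)]
        cv2.polylines(im,[np.array(pts)],True,col,1)
    for y in(-70,70):
        pts=[P((20*np.cos(t),y,80+20*np.sin(t))) for t in np.linspace(0,6.28,25)]
        cv2.polylines(im,[np.array(pts)],True,(0,255,0),1)
    for y in(-110,-116,110,116):
        q=[(-16,y,70),(56,y,70),(56,y,96),(-16,y,96)]
        for i in range(4): ln(q[i],q[(i+1)%4],(255,255,0))
    q=[(-70,-131,25),(85,-131,25),(85,131,25),(-70,131,25)]
    for i in range(4): ln(q[i],q[(i+1)%4],(255,0,255))
    q=[(-70,-131,0),(-70,131,0)];ln(*q,(255,0,255))
    for y in(-119,-107,107,119): ln((49,y,25),(49,y,139),(0,255,255))
    if roi: im=im[roi[1]:roi[3],roi[0]:roi[2]]
    cv2.imwrite(out,im)
if __name__=="__main__":
    overlay(cv2.imread("pics/s3.png"),"side",(250,180),4,"pics/o1.png",roi=(0,0,720,520))
    overlay(cv2.resize(cv2.imread("pics/t6r.png")[130:300,250:420],None,fx=3.5,fy=3.5,interpolation=2),"top",(250,130),3.5,"pics/o2.png")
E
python3 ov.py
```

```text
(no output)
```

View pics/o1.png

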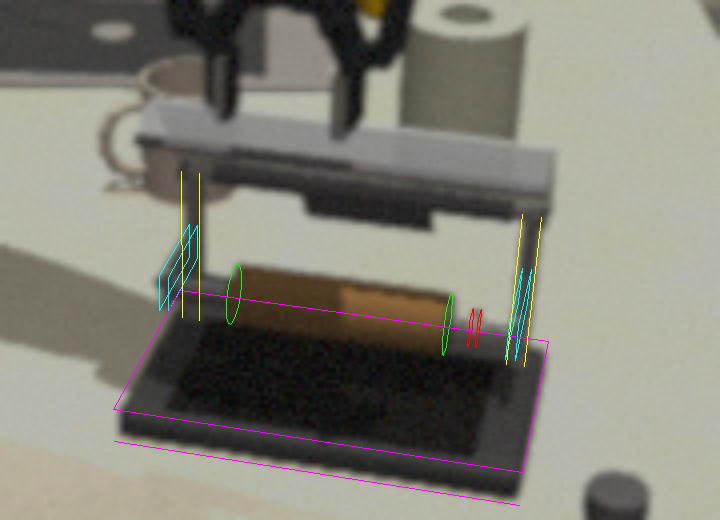

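View pics/o2.png

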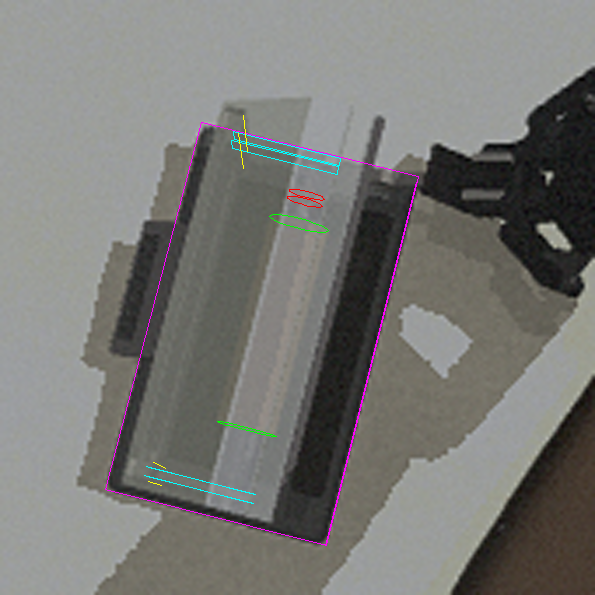

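```bash
cat > fo.py <<'E'
import cv2,sys
from h import *
from ov import overlay
def key(im,cam,off,s,p,r):
    M=r.as_matrix()
    def P(q):
        w=p+L*M[:,2]+M@(np.array(q)/1e3)   # tool axes at fork origin, z toward tips
        u=proj(cam,w)[0]; return tuple(int(round(v)) for v in ((u-np.array(off)+.5)*s-.5))
    for x0,x1 in((-13,-7),(7,13)):
        for y in(-4,4):
            pts=[P((x0,y,-6)),P((x1,y,-6)),P((x1,y,12)),P((x0,y,12))]
            cv2.polylines(im,[np.array(pts)],True,(0,0,255),1)
    for x in(-25,25):
        cv2.polylines(im,[np.array([P((x,-16,-73)),P((x,16,-73)),P((x,16,-78)),P((x,-16,-78))])],True,(0,165,255),1)
def both(raw,cam,roi,s,out,tool=None):
    im=cv2.imread(raw)[roi[1]:roi[3],roi[0]:roi[2]]
    im=cv2.resize(im,None,fx=s,fy=s,interpolation=cv2.INTER_CUBIC)
    im=cv2.convertScaleAbs(im,alpha=1.6)
    plain=im.copy()
    cv2.imwrite("/tmp/a.png",im); overlay(im,cam,roi[:2],s,"/tmp/a.png"); im=cv2.imread("/tmp/a.png")
    p,r=tool or cur(); key(im,cam,roi[:2],s,p,r)
    cv2.imwrite(out,np.hstack([plain,im]))
E
python3 - <<'E'
from fo import *
both("pics/s6r.png","side",(355,235,395,285),10,"pics/o3.png")
E
```

```text
(no output)
```

View pics/o3.png

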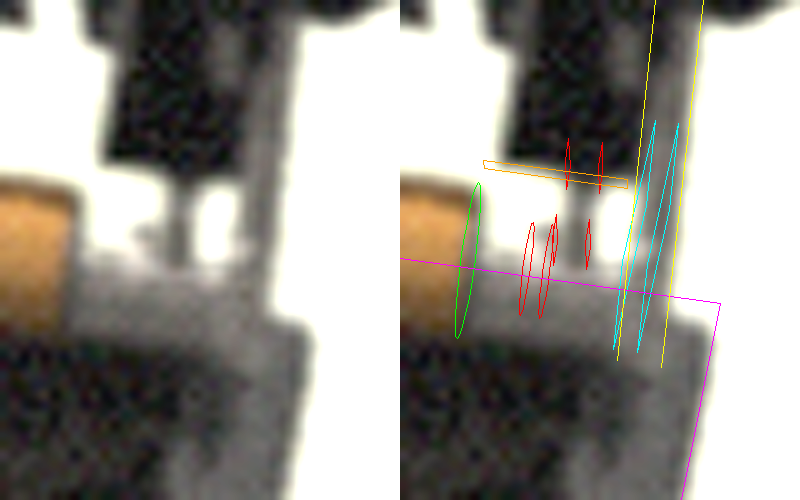

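```bash
python3 - <<'E'
from h import *
print(forkat(),env.read_state()["force"],env.read_state()["joint_vel"])
forkgo((0,-98.5,80),back=.03);forkgo((0,-98.5,80))
E
```

```text
[-43.9 -99.6 128.4] [ 0.34445622 -0.29984368 -1.45755242] [ 2.17731407e-03 -5.59501035e-04 -9.20878754e-04  2.55671015e-03
  2.34280405e-05 -9.94119761e-04]
turn [ 0.036  0.109 -0.011] shift [ 0.0042 -0.0009  0.0351] world [ 0.6258 -0.0787  0.176 ]
turn [ 0.036  0.109 -0.011] shift [ 0.0045 -0.001   0.0651] world [ 0.6301 -0.0608  0.1523]
```

```bash
python3 -m creep '[[[0.02,0.05,0,0.002,-0.001,0.008,-1],[0.04,0.1,0,0.004,-0.001,0.016,-1],[0.04,0.1,0,0.0042,-0.001,0.024,-1],[0.04,0.1,0,0.0042,-0.001,0.030,-1],[0.04,0.1,0,0.0042,-0.001,0.035,-1],[0.04,0.1,0,0.0042,-0.001,0.035,-1],[0.04,0.1,0,0.0042,-0.001,0.035,-1],[0.04,0.1,0,0.0042,-0.001,0.035,-1]]]'
python3 - <<'E'
from fo import *
print(forkat(),env.read_state()["force"])
forkgo((0,-98.5,80))
cv2.imwrite("pics/s7r.png",env.get_image("side")[:,:,::-1])
both("pics/s7r.png","side",(355,235,395,285),10,"pics/o4.png")
E
```

```text
t: 10.4
eef_pos: [0.6258, -0.0783, 0.1755]
ee_rot: [-0.202, 0.743, 0.585, 0.255]
force: [0.3, -0.1, -1.2]
opening: 0.0151
[-18.  -98.3 103.2] [ 0.26675605 -0.14105379 -1.16006261]
turn [-0.014 -0.002 -0.014] shift [-0.      0.0001  0.0294] world [ 0.6301 -0.0608  0.1523]
```

View pics/o4.png

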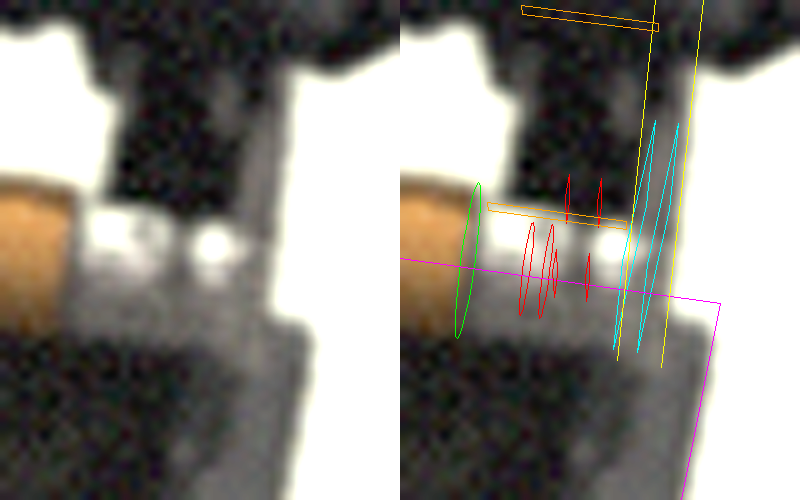

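```bash
python3 - <<'E'
from fo import *
for p in[(0,-90,80),(0,-110,80),(0,-98.5,80),(0,-70,80),(-9,-98.5,75),(0,-87.5,92),(-16,-110,83)]: print(p,(proj("side",H(p))[0]-[355,235])*10)
p,r=cur()
for d in[(-10,0,0),(0,0,0),(-6,0,-30)]: print(d,(proj("side",p+L*r.as_matrix()[:,2]+r.apply(np.array(d)/1e3))[0]-[355,235])*10)
im=cv2.imread("pics/s7r.png")[245:275,362:390]
cv2.imwrite("pics/o5.png",cv2.convertScaleAbs(cv2.resize(im,None,fx=20,fy=20,interpolation=cv2.INTER_CUBIC),alpha=1.4))
E
```

```text
(0, -90, 80) [141.25347363 266.57619043]
(0, -110, 80) [219.85813088 277.57296207]
(0, -98.5, 80) [174.59692916 271.24093141]
(0, -70, 80) [ 63.16626579 255.65180983]
(-9, -98.5, 75) [168.43634632 306.31586447]
(0, -87.5, 92) [135.17922849 224.89744386]
(-16, -110, 83) [213.3579872 300.3190531]
(-10, 0, 0) [166.23304114 266.33712814]
(0, 0, 0) [172.40666849 228.93942282]
(-6, 0, -30) [167.14879978 206.94521676]
```

View pics/o5.png

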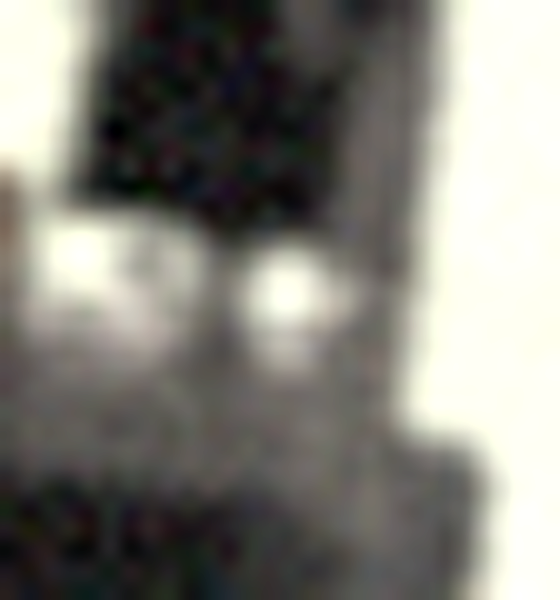

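```bash
python3 -m creep '[[[0,0,0,0,0,0.005,-1],[0,0,0,0,0,0.01,-1],[0,0,0,0,0,0.014,-1],[0,0,0,0,0,0.018,-1],[0,0,0,0,0,0.022,-1],[0,0,0,0,0,0.026,-1],[0,0,0,0,0,0.029,-1],[0,0,0,0,0,0.029,-1]]]'
python3 - <<'E'
from fo import *
print(forkat(),env.read_state()["force"],env.read_state()["wrist_torque"])
cv2.imwrite("pics/s8r.png",env.get_image("side")[:,:,::-1])
both("pics/s8r.png","side",(355,235,395,285),10,"pics/o6.png")
E
```

```text
t: 11.25
eef_pos: [0.6294, -0.0602, 0.1518]
ee_rot: [-0.203, 0.743, 0.585, 0.255]
force: [-0.1, 0.1, -1.2]
opening: 0.0144
[  0.4 -97.5  79.5] [-0.05498835  0.12107564 -1.20095943] [-0.38369355  0.10700766 -0.02079638]
```

View pics/o6.png

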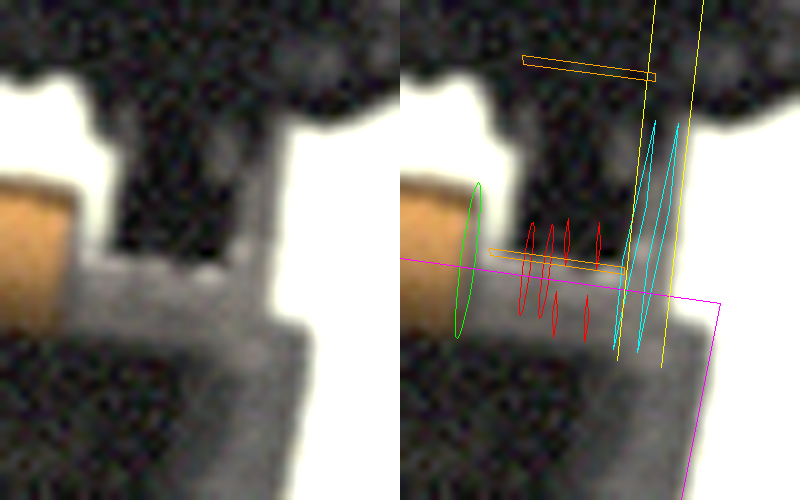

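```bash
python3 -m creep '[[[0,0,0,0,-0.002,0,-1],[0,0,0,0,-0.004,0,-1],[0,0,0,0,-0.006,0,-1],[0,0,0,0,-0.007,0,-1],[0,0,0,0,-0.008,0,-1],[0,0,0,0,-0.009,0,-1],[0,0,0,0,-0.009,0,-1],[0,0,0,0,-0.009,0,-1]]]'
python3 - <<'E'
from fo import *
print(forkat(),env.read_state()["force"],env.read_state()["wrist_torque"])
E
```

```text
t: 12.1
eef_pos: [0.6215, -0.0589, 0.1527]
ee_rot: [-0.202, 0.743, 0.585, 0.256]
force: [3.0, -0.9, -1.5]
opening: 0.0147
[ -0.2 -89.7  80.3] [ 3.04007143 -0.85364241 -1.48793879] [-0.62748684 -0.53963792 -0.6087416 ]
```

```bash
python3 -m creep '[[[0,0,0,0,-0.002,0,-1],[0,0,0,0,-0.003,0,-1],[0,0,0,0,-0.004,0,-1],[0,0,0,0,-0.005,0,-1],[0,0,0,0,-0.006,0,-1],[0,0,0,0,-0.006,0,-1],[0,0,0,0,-0.006,0,-1],[0,0,0,0,-0.006,0,-1]]]'
python3 - <<'E'
from fo import *
print(forkat(),env.read_state()["force"],env.read_state()["wrist_torque"])
cv2.imwrite("pics/s9r.png",env.get_image("side")[:,:,::-1])
both("pics/s9r.png","side",(355,235,395,285),10,"pics/o7.png")
E
```

```text
t: 12.9
eef_pos: [0.6151, -0.0572, 0.1523]
ee_rot: [-0.203, 0.743, 0.585, 0.255]
force: [3.0, -1.0, -2.3]
opening: 0.0149
[  0.  -82.9  80. ] [ 2.96918166 -0.97360742 -2.3260714 ] [-0.78255418 -0.6109866  -0.61874781]
```

View pics/o7.png

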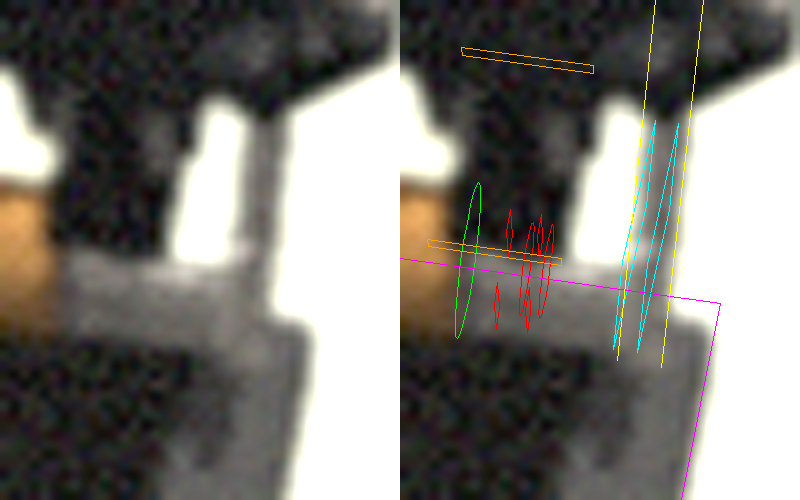

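```bash
python3 -m creep '[[[0,0,0,0,-0.001,0,-1],[0,0,0,0,-0.0015,0,-1],[0,0,0,0,-0.0015,0,-1],[0,0,0,0,-0.0015,0,-1],[0,0,0,0,-0.0015,0,-1],[0,0,0,0,-0.0015,0,-1],[0,0,0,0,-0.0015,0,-1],[0,0,0,0,-0.0015,0,-1]]]'
python3 - <<'E'
from fo import *
print(forkat(),env.read_state()["force"],env.read_state()["wrist_torque"])
E
```

```text
t: 13.75
eef_pos: [0.6136, -0.0568, 0.1523]
ee_rot: [-0.203, 0.743, 0.585, 0.255]
force: [4.1, -0.4, -2.4]
opening: 0.0148
[  0.  -81.4  80. ] [ 4.07332508 -0.44538957 -2.37737293] [-0.79331756 -0.64287951 -0.66988367]
```

```bash
python3 -m creep '[[[0,0,0,-0.002,0,0.0025,-1],[0,0,0,-0.0045,0,0.006,-1],[0,0,0,-0.007,-0.0005,0.009,-1],[0,0,0,-0.0095,-0.0005,0.012,-1],[0,0,0,-0.012,-0.001,0.0155,-1],[0,0,0,-0.0145,-0.001,0.0185,-1],[0,0,0,-0.0165,-0.001,0.0215,-1],[0,0,0,-0.0165,-0.001,0.0215,-1]]]'
python3 - <<'E'
from fo import *
print(forkat(),env.read_state()["force"],env.read_state()["wrist_torque"])
cv2.imwrite("pics/s10r.png",env.get_image("side")[:,:,::-1])
both("pics/s10r.png","side",(350,235,390,285),10,"pics/o8.png")
im=cv2.imread("pics/s10r.png");cv2.imwrite("pics/s10.png",cv2.resize(im[170:310,270:430],None,fx=4.2,fy=4.2,interpolation=2))
E
```

```text
t: 14.55
eef_pos: [0.6122, -0.0561, 0.1244]
ee_rot: [-0.203, 0.743, 0.585, 0.255]
force: [3.9, -1.0, -2.1]
opening: 0.0147
[  0.4 -79.8  52.1] [ 3.89326023 -0.98525391 -2.09441805] [-0.92955583 -0.62992737 -0.67250688]
```

View pics/s10.png

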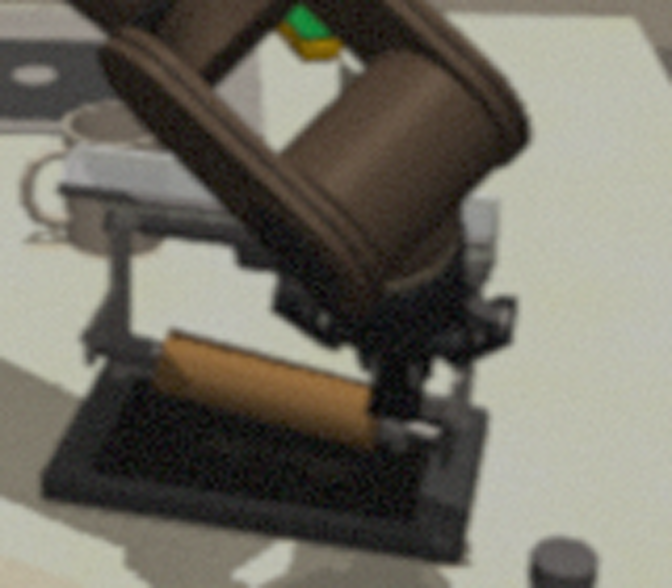

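```bash
python3 -m creep '[[[0,0,0,0,0.003,0,-1],[0,0,0,0,0.006,0,-1],[0,0,0,0,0.009,0,-1],[0,0,0,0,0.012,0,-1],[0,0,0,0,0.014,0,-1],[0,0,0,0,0.016,0,-1],[0,0,0,0,0.016,0,-1],[0,0,0,0,0.016,0,-1]]]'
python3 - <<'E'
from fo import *
print(forkat(),env.read_state()["force"],env.read_state()["wrist_torque"])
cv2.imwrite("pics/s11r.png",env.get_image("side")[:,:,::-1])
im=cv2.imread("pics/s11r.png");cv2.imwrite("pics/s11.png",cv2.resize(im[170:310,270:430],None,fx=4.2,fy=4.2,interpolation=2))
E
```

```text
t: 15.4
eef_pos: [0.6279, -0.0598, 0.1252]
ee_rot: [-0.203, 0.743, 0.585, 0.255]
force: [-0.4, -0.3, -1.5]
opening: 0.0148
[  0.5 -95.8  52.9] [-0.39291419 -0.2808465  -1.52990995] [-0.4205401   0.05046357 -0.05043177]
```

View pics/s11.png

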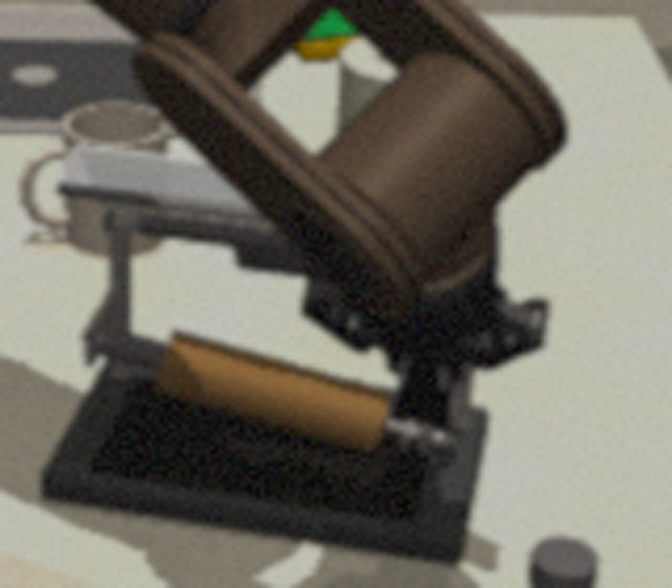

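```bash
python3 -m creep '[[[0,0,0,0,0,-0.004,-1],[0,0,0,0,0,-0.009,-1],[0,0,0,0,0,-0.015,-1],[0,0,0,0,0,-0.022,-1],[0,0,0,0,0,-0.03,-1],[0,0,0,0,0,-0.04,-1],[0,0,0,0,0,-0.055,-1],[0,0,0,0,0,-0.075,-1]]]'
python3 - <<'E'
from fo import *
print(forkat(),env.read_state()["force"],env.read_state()["wrist_torque"])
cv2.imwrite("pics/s12r.png",env.get_image("side")[:,:,::-1])
im=cv2.imread("pics/s12r.png");cv2.imwrite("pics/s12.png",cv2.resize(im[170:310,270:430],None,fx=4.2,fy=4.2,interpolation=2))
p0=np.array([.4387,-.3365,.1088]);go(p0+[0,0,.13],rot(71.62));print(env.read_state()["qpos"])
E
```

```text
t: 16.25
eef_pos: [0.617, -0.1054, 0.1848]
ee_rot: [-0.203, 0.743, 0.585, 0.255]
force: [0.1, 0.1, -0.8]
opening: 0.0148
[-46.4 -95.9 112.5] [ 0.05994992  0.0689811  -0.76112209] [-0.41820179  0.08771647 -0.01326112]
turn [-0.287 -7.578  0.934] shift [-0.1774 -0.1211 -0.2023] world [ 0.4387 -0.3365  0.2388]
[-0.57488793  0.29299654  1.75087077  0.63110365  1.38972855 -0.54994223]
```

View pics/s12.png

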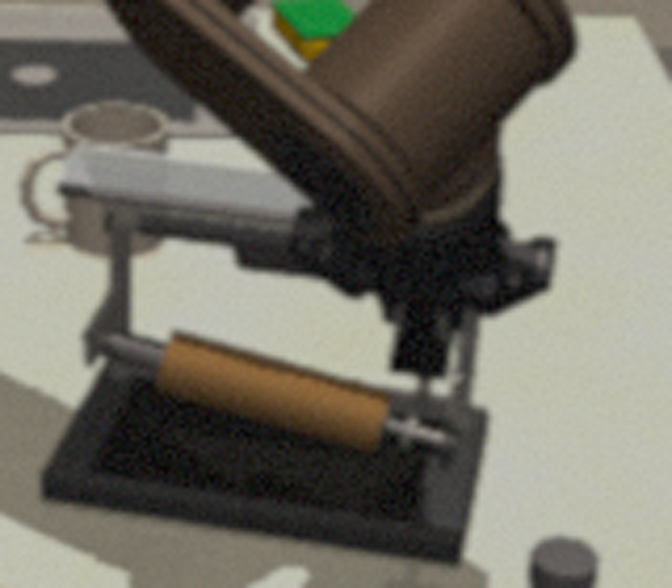

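```bash
python3 -m creep '[[[0,0,0,-0.020,-0.014,-0.025,-1],[0,-1,0.1,-0.045,-0.031,-0.052,-1],[-0.05,-2.3,0.25,-0.070,-0.048,-0.080,-1],[-0.1,-3.6,0.4,-0.096,-0.065,-0.109,-1],[-0.2,-4.9,0.6,-0.121,-0.083,-0.138,-1],[-0.25,-6.1,0.75,-0.147,-0.1,-0.167,-1],[-0.29,-7.1,0.9,-0.168,-0.114,-0.190,-1],[-0.29,-7.58,0.934,-0.1774,-0.121,-0.2023,-1]]]'
python3 - <<'E'
from fo import *
p0=np.array([.4387,-.3365,.1088]);go(p0+[0,0,.10],rot(71.62));print(env.read_state()["qpos"])
E
```

```text
t: 17.1
eef_pos: [0.4371, -0.3354, 0.2363]
ee_rot: [-0.001, 0.811, 0.585, -0.002]
force: [0.1, 0.3, -1.3]
opening: 0.0148
turn [-0.038  0.022 -0.008] shift [-0.0005  0.0019  0.0275] world [ 0.4387 -0.3365  0.2088]
[-0.83710402  0.01037356  1.87676219 -0.0034623   1.25639599 -0.51454758]
```

```bash
python3 -m creep '[[[0,0,0,0,0.002,0.01,-1],[0,0,0,0,0.002,0.015,-1],[0,0,0,0,0.002,0.02,-1],[0,0,0,0,0.002,0.02,-1],[0,0,0,0,0.002,0.02,-1],[0,0,0,0,0.002,0.02,-1],[0,0,0,0,0.002,0.02,-1],[0,0,0,0,0.002,0.02,-1]]]'
python3 - <<'E'
from fo import *
p0=np.array([.4387,-.3365,.1088]);go(p0,rot(71.62))
im=env.get_image("side")[:,:,::-1];cv2.imwrite("pics/s13r.png",im)
p,r=cur()
im=np.ascontiguousarray(cv2.resize(im[290:410,230:340],None,fx=5,fy=5,interpolation=2)); pl=im.copy(); 
import fo; fo.key(im,"side",(230,290),5,p,r)
cv2.imwrite("pics/s13.png",np.hstack([pl,im])[:, :1100][:, ::1] if 0 else cv2.resize(np.hstack([pl,im]),(800,436)))
E
```

```text
t: 17.9
eef_pos: [0.4403, -0.3345, 0.215]
ee_rot: [-0.002, 0.811, 0.586, -0.001]
force: [-0.2, 1.1, -1.0]
opening: 0.0146
turn [-0.053 -0.015  0.017] shift [-0.0026 -0.0004  0.1062] world [ 0.4387 -0.3365  0.1088]
```

View pics/s13.png

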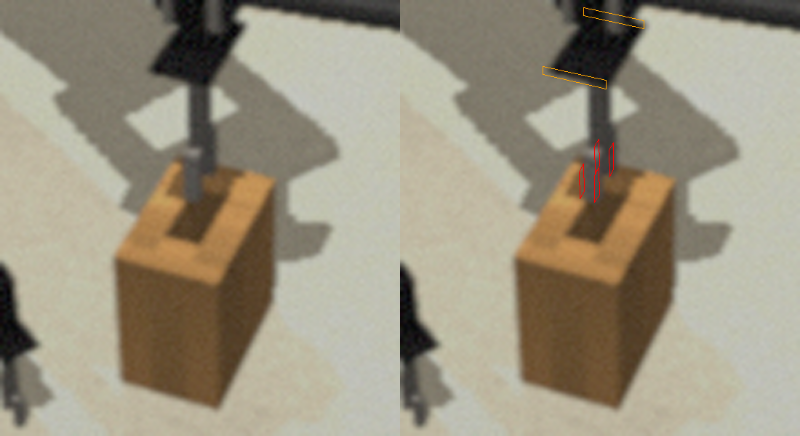

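```bash
python3 -m creep '[[[0,0,0,-0.0025,-0.0005,0.006,-1],[0,0,0,-0.0025,-0.0005,0.014,-1],[0,0,0,-0.0025,-0.0005,0.024,-1],[0,0,0,-0.0025,-0.0005,0.034,-1],[0,0,0,-0.0025,-0.0005,0.044,-1],[0,0,0,-0.0025,-0.0005,0.052,-1],[0,0,0,-0.0025,-0.0005,0.06,-1],[0,0,0,-0.0025,-0.0005,0.066,-1]]]'
python3 - <<'E'
from fo import *
p0=np.array([.4387,-.3365,.1088]);go(p0,rot(71.62));print(env.read_state()["force"])
E
```

```text
t: 18.75
eef_pos: [0.4384, -0.3362, 0.1478]
ee_rot: [-0.003, 0.811, 0.586, -0.001]
force: [0.6, 0.5, -1.5]
opening: 0.0149
turn [-0.065 -0.021  0.017] shift [-0.0002  0.0005  0.039 ] world [ 0.4387 -0.3365  0.1088]
[ 0.60760663  0.46173814 -1.47832335]
```

```bash
python3 -m creep '[[[-0.05,0,0,0,0.0005,0.008,-1],[-0.05,0,0,0,0.0005,0.016,-1],[-0.05,0,0,0,0.0005,0.024,-1],[-0.05,0,0,0,0.0005,0.03,-1],[-0.05,0,0,0,0.0005,0.035,-1],[-0.05,0,0,0,0.0005,0.038,-1],[-0.05,0,0,0,0.0005,0.040,-1],[-0.05,0,0,0,0.0005,0.041,-1]]]'
python3 - <<'E'
from fo import *
p0=np.array([.4387,-.3365,.1088]);go(p0,rot(71.62));print(env.read_state()["force"])
im=env.get_image("side")[:,:,::-1];cv2.imwrite("pics/s14.png",cv2.resize(im[290:410,230:340],None,fx=5,fy=5,interpolation=2))
E
```

```text
t: 19.55
eef_pos: [0.4389, -0.3365, 0.1088]
ee_rot: [-0.001, 0.811, 0.586, 0.0]
force: [-2.8, 3.5, 8.4]
opening: 0.0151
turn [-0.015 -0.019  0.017] shift [-0.0001 -0.0002 -0.    ] world [ 0.4387 -0.3365  0.1088]
[-2.81845321  3.45257687  8.39365584]
```

View pics/s14.png

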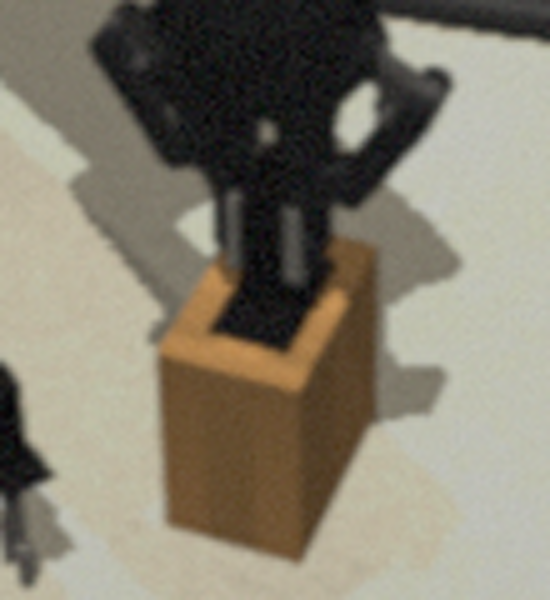

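```bash
python3 -m creep '[[[0,0,0,0,0,0,-0.4],[0,0,0,0,0,0,-0.1],[0,0,0,0,0,0,0.3],[0,0,0,0,0,0,0.6],[0,0,0,0,0,0,0.8],[0,0,0,0,0,0,1],[0,0,0,0,0,0,1],[0,0,0,0,0,0,1]]]' && python3 -m creep '[[[0,0,0,0,0,-0.01,1],[0,0,0,0,0,-0.03,1],[0,0,0,0,0,-0.06,1],[0,0,0,0,0,-0.1,1],[0,0,0,0,0,-0.14,1],[0,0,0,0,0,-0.18,1],[0,0,0,0,0,-0.21,1],[0,0,0,0,0,-0.22,1]]]'
python3 - <<'E'
from fo import *
im=env.get_image("side")[:,:,::-1];cv2.imwrite("pics/s15r.png",im);cv2.imwrite("pics/s15.png",im)
cv2.imwrite("pics/s15c.png",np.hstack([cv2.resize(im[310:410,220:320],None,fx=4,fy=4,interpolation=2),cv2.resize(im[205:305,280:380],None,fx=4,fy=4,interpolation=2)]))
cv2.imwrite("pics/t15.png",env.get_image("top")[:,:,::-1])
E
```

```text
t: 20.4
eef_pos: [0.4388, -0.3365, 0.1077]
ee_rot: [-0.001, 0.811, 0.586, 0.0]
force: [-0.8, 0.4, 0.3]
opening: 0.0853
t: 21.2
eef_pos: [0.4399, -0.3378, 0.3333]
ee_rot: [0.004, 0.811, 0.586, 0.001]
force: [0.0, -0.4, 0.8]
opening: 0.0852
```

View pics/s15c.png

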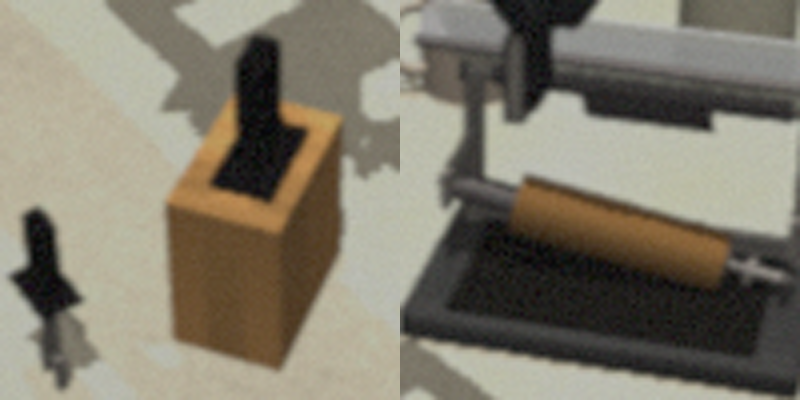

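View pics/s15.png

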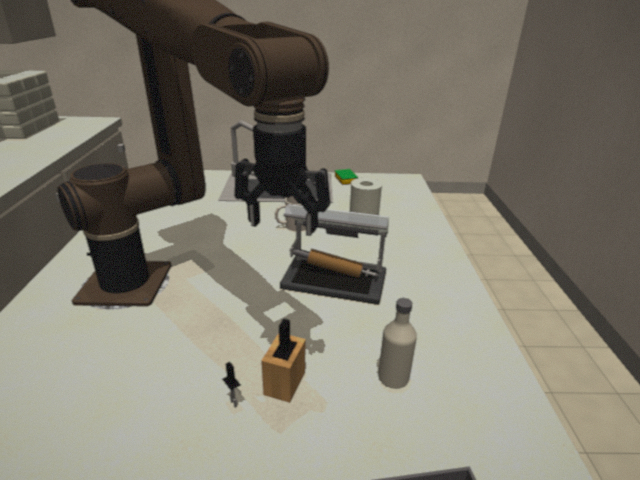

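View pics/t15.png

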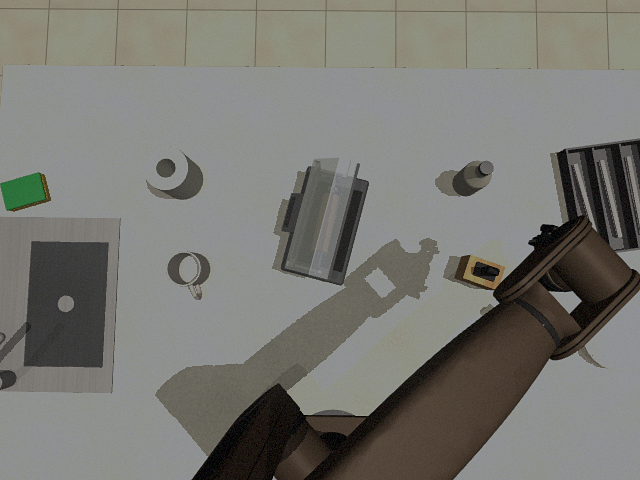

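```bash
python3 - <<'E'
from fo import *
im=cv2.imread("pics/s15r.png")[225:285,280:400]; im=cv2.convertScaleAbs(cv2.resize(im,None,fx=6.5,fy=6.5,interpolation=2),alpha=1.3)
P=lambda q:tuple(int(v) for v in ((proj("side",H(q))[0]-[280,225]+.5)*6.5))
a=np.array([0,113,80.]);z=(45-80)/185; d=np.array([0,-np.sqrt(1-z*z),z])
for s,c in((0,(0,0,255)),(41,(0,255,0)),(43,(0,255,0)),(183,(0,255,0)),(185,(255,0,0)),(200.5,(255,255,0)),(230,(255,0,255))): cv2.circle(im,P(a+s*d),4,c,1)
cv2.imwrite("pics/o9.png",im); print(env.read_state()["t"])
E
```

```text
21.3
```

View pics/o9.png

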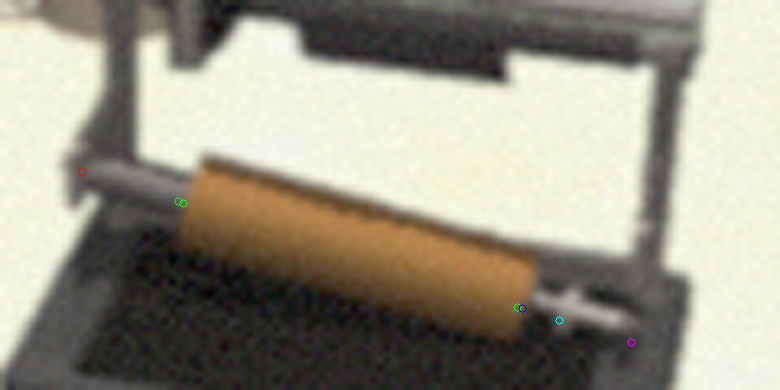

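```bash
python3 - <<'E'
from rig import env
print(env.close_job()); print(env.read_state()["t"])
E
```

```text
the job is handed in; nothing more can be done
None
the job is handed in; nothing more can be done
```

The spindle is released and the job is handed in, at about 21 s of the 58 s allowed. No verdict was reported, so the results below rest on my own last checks.

**What I did**
- I pressed the back tab down until the hood reached its stop; the force rose to about 14 N there.
- I took the larger key from the stand and leaned it in at 38° under the hood. With the fork over the spring rod I pushed the collar in about 10–11 mm, feeling roughly 4 N.
- Still compressed, I pressed the end about 28 mm down, moved the fork back towards the arm so the rod sprang out, and withdrew.
- I put the key back in its slot until the guard sat on top (8 N), opened the gripper and moved clear.

**What the last pictures showed**
- **Hood:** it is still fully up.
- **Spring end:** it lies on the base at an estimated height of 47–49 mm (allowed 36–56 mm), with the rod out.
- **Plain end:** it is in its arm, about 1–4 mm off by my overlay (limit 10 mm).
- **Key:** it stands upright in the stand with the guard on its top.
- **Mug, bottle and new roll:** by eye they are where they started.

**What disagreed:** the model overlay and the side picture differed by 1–2 pixels, or about 2–4 mm. I allowed for that using the force readings. The spindle height and plain-end figures carry about the same uncertainty.

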